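# Load the sample vial from behind the reagent bottles

## Robot

A 6-joint arm with a two-finger parallel gripper is mounted at the origin on the work surface. World frame = base frame: x ahead of the robot, y to its left, z up, the work surface at z = 0. Lengths are in mm, angles in rad, forces in N, time in s.
With the tool pointing down it reaches from about 350 to 975 mm from the base axis. Payload 7.1 kg.
Tool frame: the origin (TCP) lies midway between the tips of the shut fingers; the grasp point (between the pads) lies 19 mm behind it; z points along the fingers, y is the line along which they close (so a half turn about z gives the same grasp; the last joint's range is limited). The gripper opens to 88 mm and grips with 3 to 60 N. Pads are 20 mm wide; open, the fingers measure 115 mm over their backs; the gripper's body (75 mm by 178 mm) begins 61 mm behind the grasp point.
Start: joints at [1.245, 0.423, 1.63, -0, 1.089, -0.019], TCP at [188.724, 595.809, 222.675] pointing down, gripper open.
Joint ranges: [-3, 3], [-0.9, 2.11], [0.09, 2.58], [-1.31, 4.45], [0.11, 2.69], [-2.54, 2.54]. Speed limits (rad/s): [2.39, 2.39, 3.01, 3.14, 3.14, 3.14].

## Interface

Orientations are given as a rotation vector (axis times angle).
In Python, from workcell import ctrl gives the robot as it stands.
- The arm moves only by the shell command python3 -m inch 'ROWS' [OPENING]. ROWS is JSON, a list of rows, each an object with "xyz": the shift along the tool's x, y, z in mm, a list of three; "rot": the turn, a rotation vector about the tool's x, y, z in rad, a list of three. In form: [{"xyz": [dx, dy, dz], "rot": [ax, ay, az]}, ...]. A call has 1 to 12 rows; each row is the pose to reach, as a shift and turn from the pose commanded when the call began, along the tool's axes at that moment; what a row does not reach only later rows make up. A row lasts 1/12 s, in which the tool goes at most 41.7 mm and 7.16 degrees, less where a joint would pass 70% of its speed; a pose out of reach is approached as far as the arm can. A call with a gripper value outside its range is refused whole. OPENING is the closure in counts, from 0 (fully open) to 255 (shut), set as the call begins (- or left out, the last holds). The fingers move at their own pace and stop on an object; the grip force is fixed at half the most. Time passes only in rows, so rows that repeat a pose let the fingers close. It gives the time, the measured TCP pose, the force, the opening and the grip force at its end, in the units of the state.
- ctrl.get_obs(): the state, without advancing time (a new reading comes with each control period).
- ctrl.get_image(name): name is "scene" or "top" or "wrist"; returns the picture (400x640x3 uint8, red, green, blue); there is no depth.
- ctrl.camera_model(name): a dict with "fx", "fy", "cx", "cy" (pixels), "position" and "attitude" of the camera in the world. Camera axes: x right, y up, looking along -z (the intrinsics and any distortion apply to the point x, -y, -z); pixel columns grow to the right and rows downward; lengths in mm; the calibration is good to about 2 mm. A picture is of the moment at which its call begins: read the wrist's pose just before it. camera_model takes no time and is no camera call; for the wrist camera it gives the pose at the moment of the call.
- ctrl.close_job(): hands the job in; it is judged then, once.
The state is a dict: "t": time; "qpos": joint angles; "qvel": joint speeds; "joint_torque": joint torques, N m; "ee_pos": TCP position; "orientation": TCP orientation; "ft_force": force on the tool from outside, world axes, zero at the start; "moment": the same for the moment, N m; "width": finger opening in mm; "grasp_force": force on a finger pad.
Only numpy, scipy, OpenCV 4.12 (cv2) and the standard library are available. Lean on these libraries where they do the work, as an engineer would, in place of code of your own. Each camera call takes 0.05 s, during which the arm holds its last target. There are 200 camera calls.

## Task

Move both reagent bottles from the reagent stand into the shallow side tray to get at the sample vial behind them. Turn the sampler's carousel until its one empty pocket is at the black load arrow, and only then set the vial into that pocket; after that put each bottle back on the stand in the place where it stood at the start. It is all glass: keep it upright and never drop it, and leave the little black-lidded jar on the stand alone.

Things in the scene. Friction and masses are not known exactly. Their poses are not given: they have to be found in the camera images.
- bottle_round: Round amber glass bottle: body 70 mm across up to 90 mm height, 42 mm neck, blue cap 54 mm across from 108 to 138 mm height; about 0.4 kg. Origin: centre of its underside, z up. Starts in the front row of the stand beside the square one (axes 90 mm apart, either may be left). Must return to its own starting spot; its yaw does not matter.
- bottle_square: Square amber glass bottle: body 64 x 64 mm up to 96 mm height, the same blue cap 54 mm across from 108 to 138 mm height; about 0.4 kg. Origin: centre of its underside, z up. Starts in the front row of the stand, its sides roughly along the stand's. Must return to its own starting spot. With both bottles in place a gripper reaching for the vial would strike their caps.
- vial: Sample vial on the stand: clear glass 28 mm across with a paper band, white cap 26 mm across from 46 to 60 mm height (60 mm tall), about 35 g. Origin: centre of its underside, z up. Stands behind the bottles, midway between them, about 50 mm behind the line of their axes. Seven like it are fixed in the carousel and do not come out.
- jar: Small loose glass jar with a black lid, 36 mm across, 32 mm tall, in the rear left corner (+x, +y) of the stand, its axis about 75 mm from the vial's. Origin: centre of its underside. Leave it where it is (a shift of over 20 mm fails).
- stand: Reagent stand, fixed: grey board 190 mm deep (x) by 206 mm wide (y), 10 mm thick, with a thin steel rail 37 mm high at the back (+x) and sides; its front (-x) is open towards the robot. Origin: centre of its underside, on the bench. In its frame the bottles stand at about x = -35, y = +45 and -45 mm, the vial at about x = 17, y = 0. Yaw within 15 degrees.
- side_tray: Side tray, fixed: shallow white plastic tray 250 mm long (x) by 150 mm wide (y), floor 4 mm thick, rim 14 mm high and 4 mm thick. Origin: centre of its underside, on the bench. Empty at the start; it takes the two bottles one behind the other along its length, say 58 mm either side of its middle. It may be left or right of the stand.
- pocket (a point): Centre of the floor of the carousel's one empty pocket (round cup, 40 mm inside, 2.5 mm wall, 16 mm deep), 36 mm above the bench and 80 mm from the carousel's axis; it turns with the carousel. The seven other pockets, 45 degrees apart, hold vials whose caps reach 60 mm above this floor. The direction from the axis to this pocket is the point's -x.
- load_mark (a point): Fixed point on the sampler where the centre of the empty pocket's floor must be: 36 mm above the bench, 80 mm from the carousel's axis, on the side of the black arrow on the sampler's white front edge (towards the robot). At the start the empty pocket is 0.6 to 1.4 rad anticlockwise of it, seen from above: turn the carousel clockwise.
- knob (a point): Grip point of the carousel's centre knob, on its vertical axis, 120 mm above the bench. The knob is a black bar 40 mm long, 12 mm wide, from 102 to 130 mm above the bench, its length along the point's x (in line with the empty pocket), above all vial caps (96 mm). The carousel, an aluminium disc 212 mm across, turns with 0.06 N m of friction and stays where left.
There are look-alikes about, which are no part of the job. What is shaped like the vial but orange or yellow is not meant.

How it is judged:
By the outcome, as a careful person would: the job done as asked, in the order asked, and still so for the second after the job is handed in, with the robot touching nothing.
It also fails if it takes over 125 s, if anything falls off the work surface, if the arm or the gripper's body presses on something with over 40 N, if the wrist force passes 120 N, or if a joint passes its speed limit or range.

## Working session

There is one attempt and no reset: what is moved stays moved. The work goes in short steps, Python scripts to look and compute and a shell command to move; the robot and the scene stay as the last step left them, time stands still between calls to the robot, and variables do not carry over. Pictures are saved under pics/ and viewed, at most 14 in all, crops included, and the job is handed in when it is done.

```bash
ls; mkdir -p pics
python3 - <<'E'
from workcell import ctrl
import cv2
print(ctrl.get_obs())
for n in("top","scene"):
    im=ctrl.get_image(n);cv2.imwrite(f"pics/{n}0.png",im[:,:,::-1]);print(ctrl.camera_model(n))
E
```

```text
pics
{'t': 0.0, 'qpos': array([ 1.24503546e+00,  4.23819730e-01,  1.63066293e+00, -1.69582694e-05,
        1.08861210e+00, -1.89785049e-02]), 'qvel': array([ 0.00128037, -0.00075459,  0.00174686,  0.00304565,  0.00120333,
       -0.00119823]), 'joint_torque': array([-1.36031336e-03, -5.44624293e+01, -2.73667163e+01,  6.42867247e-02,
        2.27602810e-02, -1.68499296e-04]), 'ee_pos': array([188.53810015, 595.31269024, 221.92551793]), 'orientation': array([-4.79955636e-01, -3.10446707e+00,  2.32839798e-03]), 'ft_force': array([ 0.20746693, -0.28104536, -0.2251398 ]), 'moment': array([ 0.01312832, -0.06718562,  0.00450137]), 'grasp_force': 0.0, 'width': 87.43317010690777}
{'fx': 479.6486704222101, 'fy': 479.6486704222101, 'cx': 319.0028858970591, 'cy': 201.28046590764862, 'position': array([ 303.54876935,  -32.30329043, 1265.96948381]), 'attitude': array([ 0.12215825, -0.12752013, -1.5944488 ])}
{'fx': 436.30524248893585, 'fy': 436.30524248893585, 'cx': 317.66372382327495, 'cy': 195.9290389524958, 'position': array([1086.57947046, -557.40500854,  734.93934836]), 'attitude': array([0.82217864, 0.36487721, 0.7973374 ])}
```

View pics/top0.png

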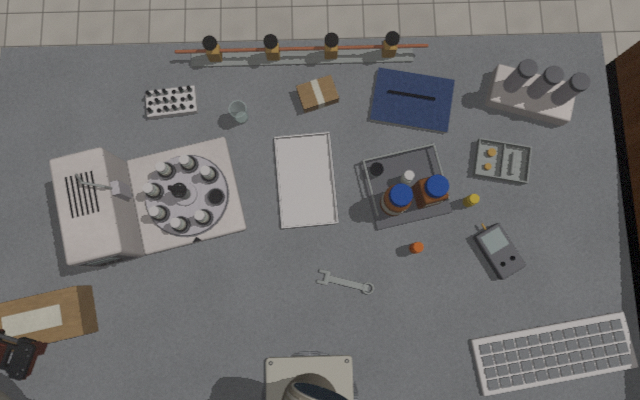

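View pics/scene0.png

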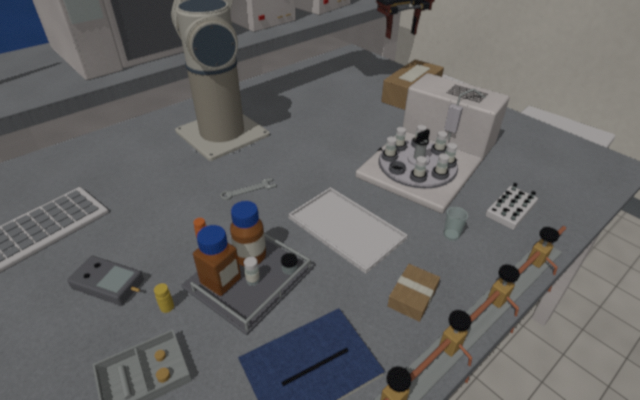

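The top view shows the round bottle cap at (401,195) and the square at (435,186). The white vial cap is at (408,177) and the jar at (377,170). The tray is centred at (306,180). The carousel's knob is at (178,190), its empty pocket at (214,197) and the arrow at (197,240).

Things that could be taken for the vial:
- the white-capped vial at (408,177)
- the yellow look-alike at (472,200)
- the orange look-alike at (417,248)
- the fixed vials on the carousel

I choose the white one at (408,177), behind and between the bottles, and will check it in a close crop.

```bash
cat > h.py <<'E'
import numpy as np,cv2
from scipy.spatial.transform import Rotation as R
from workcell import ctrl
def ray(cm,u,v):
    d=R.from_rotvec(cm["attitude"]).apply([(u-cm["cx"])/cm["fx"],-(v-cm["cy"])/cm["fy"],-1]);return np.array(cm["position"]),d
def plane(cm,u,v,z):
    p,d=ray(cm,u,v);return p+d*(z-p[2])/d[2]
def proj(cm,P):
    c=R.from_rotvec(cm["attitude"]).inv().apply(np.array(P)-cm["position"]);return cm["cx"]-cm["fx"]*c[0]/c[2],cm["cy"]+cm["fy"]*c[1]/c[2]
def blobs(m,amin):
    n,l,s,c=cv2.connectedComponentsWithStats(m.astype(np.uint8))
    return [(c[i].round(1),s[i].tolist()) for i in range(1,n) if s[i][4]>=amin]
E
python3 - <<'E'
from h import *
im=cv2.imread("pics/top0.png")
a=cv2.resize(im[130:240,350:460],(550,550),interpolation=2);b=cv2.resize(im[140:260,130:250],(550,550),interpolation=2)
cv2.imwrite("pics/c1.png",np.hstack([a[:,:400],b[:, :400]])) if 0 else cv2.imwrite("pics/c1.png",cv2.resize(np.hstack([a,b]),(800,400)))
hsv=cv2.cvtColor(im,cv2.COLOR_BGR2HSV);cm=ctrl.camera_model("top")
bl=cv2.inRange(hsv,(100,120,60),(125,255,255));bl[:140]=0
for c,s in blobs(bl,50):print("blue",c,s,plane(cm,*c,138))
g=cv2.inRange(hsv,(0,0,170),(180,60,255));
for c,s in blobs(g,60):print("white",c,s,plane(cm,*c,14))
sc=cv2.imread("pics/scene0.png");h2=cv2.cvtColor(sc,cv2.COLOR_BGR2HSV);bl=cv2.inRange(h2,(100,120,60),(125,255,255));bl[:180]=0;bl[300:]=0
cs=ctrl.camera_model("scene")
for c,s in blobs(bl,50):print("blue",c,s,plane(cs,*c,123))
E
```

```text
blue [436.5 185.7] [425, 175, 24, 23, 422] [ 513.75450968 -320.92635847  138.        ]
blue [400.6 194.5] [389, 183, 24, 23, 416] [ 494.72762525 -233.81224061  138.        ]
white [189.7 100.7] [183, 86, 12, 25, 63] [791.42014751 306.4181344   14.        ]
white [561.3 110.3] [541, 98, 33, 22, 281] [ 736.67385881 -706.87312838   14.        ]
white [304.5 181.1] [276, 135, 58, 91, 4191] [558.85076102  -2.23891539  14.        ]
white [183.9 153.6] [176, 147, 19, 16, 127] [642.90319219 319.73365965  14.        ]
white [ 96.4 154.7] [91, 149, 12, 12, 71] [646.2188976  554.30583223  14.        ]
white [231.9 211.4] [214, 172, 31, 62, 596] [482.69941935 190.73941766  14.        ]
white [ 88.5 229.2] [60, 201, 59, 51, 1242] [445.87790678 565.78888982  14.        ]
white [ 44.3 313.2] [37, 307, 17, 15, 95] [233.95814565 667.86309761  14.        ]
white [548.4 350.2] [473, 313, 158, 82, 1356] [ 107.84911378 -606.73630393   14.        ]
blue [244.3 213.8] [231, 201, 27, 27, 584] [ 483.82976908 -225.60776957  123.        ]
blue [211.7 239.2] [197, 225, 30, 29, 681] [ 503.80116404 -314.94384835  123.        ]
```

View pics/c1.png

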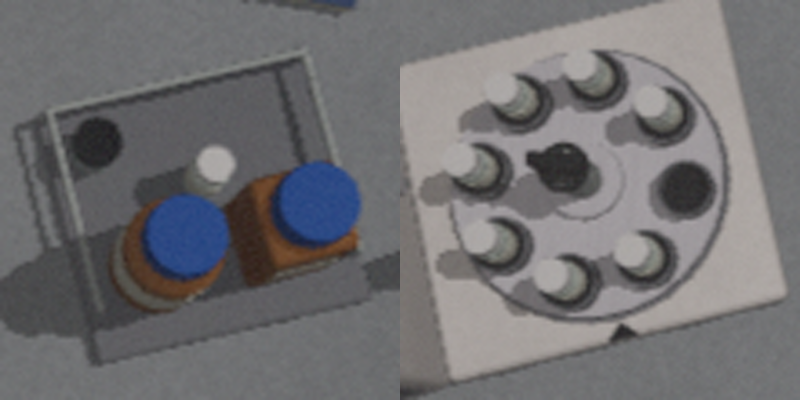

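The crop shows the round bottle on the left and the square on the right. The white-capped vial is behind and between them, and the black-lidded jar is at the rear left. The pocket is empty and dark, and the arrow is at the front edge. The choice holds. Next I'll work out the carousel position and the first move, to a view above the stand.

```bash
cat >> h.py <<'E'
def go(x,y,z,yaw,cur=None):
    """shift/turn in tool axes to bring TCP to x,y,z, pointing down, tool y at world angle yaw"""
    o=ctrl.get_obs() if cur is None else cur
    R0=R.from_rotvec(o["orientation"]);best=None
    for k in (0,np.pi):
        t=yaw+k;Y=np.array([np.cos(t),np.sin(t),0]);Z=np.array([0,0,-1.]);R1=R.from_matrix(np.column_stack([np.cross(Y,Z),Y,Z]))
        r=(R0.inv()*R1).as_rotvec()
        if best is None or np.linalg.norm(r)<np.linalg.norm(best[0]):best=(r,R1)
    s=R0.inv().apply(np.array([x,y,z])-o["ee_pos"])
    print("xyz",s.round(1).tolist(),"rot",best[0].round(3).tolist())
    return {"ee_pos":np.array([x,y,z]),"orientation":best[1].as_rotvec()}
E
python3 - <<'E'
from h import *
cm=ctrl.camera_model("top");o=ctrl.get_obs();cw=ctrl.camera_model("wrist");T=R.from_rotvec(o["orientation"])
print("cam in tool",T.inv().apply(cw["position"]-o["ee_pos"]).round(1),(T.inv()*R.from_rotvec(cw["attitude"])).as_matrix().round(2).tolist(),cw["fx"])
f=lambda cx,cy:(130+cx*120/400,140+cy*120/400)   # right half of crop
print("disc ctr",plane(cm,*f(188,187),30),"pocket",plane(cm,*f(285,187),45),"arrow",plane(cm,*f(222,331),20), "knobtop",plane(cm,*f(163,165),130))
print("vial",plane(cm,408.5,176,70),"tray",plane(cm,306,180,14))
print("tower edge low",plane(cm,135,245,30),"arm tip",plane(cm,115,187,200))
go(420,-240,330,0.215)
E
```

```text
cam in tool [  85.3    1.3 -161.8] [[0.0, 0.95, 0.3], [1.0, -0.0, -0.0], [0.0, 0.3, -0.95]] 294.284831819202
disc ctr [524.01483837 306.7639456   30.        ] pocket [519.29710641 227.57841115  45.        ] arrow [411.18137108 281.19667532  20.        ] knobtop [522.79611531 297.63047022 130.        ]
vial [ 553.47947835 -268.67303661   70.        ] tray [561.72706951  -6.29795778  14.        ]
tower edge low [399.9756943  436.74715385  30.        ] arm tip [518.95856565 421.72269733 200.        ]
xyz [-472.9, -726.6, -107.0] rot [-0.001, 0.001, 1.049]
```

```bash
python3 -m inch '[{"xyz":[-200,-300,-60],"rot":[0,0,0.5]},{"xyz":[-200,-300,-60],"rot":[0,0,0.5]},{"xyz":[-200,-300,-60],"rot":[0,0,0.5]},{"xyz":[-200,-300,-60],"rot":[0,0,0.5]},{"xyz":[-200,-300,-60],"rot":[0,0,0.5]},{"xyz":[-200,-300,-60],"rot":[0,0,0.5]},{"xyz":[-473,-727,-107],"rot":[0,0,1.049]},{"xyz":[-473,-727,-107],"rot":[0,0,1.049]},{"xyz":[-473,-727,-107],"rot":[0,0,1.049]},{"xyz":[-473,-727,-107],"rot":[0,0,1.049]},{"xyz":[-473,-727,-107],"rot":[0,0,1.049]},{"xyz":[-473,-727,-107],"rot":[0,0,1.049]}]' 0
python3 -c "
from h import *
go(460,-240,330,0.215)"
```

```text
t: 1.1
ee_pos: [322.1, 117.2, 290.4]
orientation: [1.973, 2.445, 0.001]
ft_force: [0.7, -0.5, 0.3]
width: 87.8
grasp_force: 0.0
xyz [-378.2, 59.4, -39.6] rot [0.0, -0.0, -0.002]
```

```bash
python3 -m inch '[{"xyz":[-378,59,-40],"rot":[0,0,0]},{"xyz":[-378,59,-40],"rot":[0,0,0]},{"xyz":[-378,59,-40],"rot":[0,0,0]},{"xyz":[-378,59,-40],"rot":[0,0,0]},{"xyz":[-378,59,-40],"rot":[0,0,0]},{"xyz":[-378,59,-40],"rot":[0,0,0]},{"xyz":[-378,59,-40],"rot":[0,0,0]},{"xyz":[-378,59,-40],"rot":[0,0,0]},{"xyz":[-378,59,-40],"rot":[0,0,0]},{"xyz":[-378,59,-40],"rot":[0,0,0]},{"xyz":[-378,59,-40],"rot":[0,0,0]},{"xyz":[-378,59,-40],"rot":[0,0,0]}]'
python3 - <<'E'
from h import *
cw=ctrl.camera_model("wrist");im=ctrl.get_image("wrist")[:,:,::-1];cv2.imwrite("pics/w1.png",im)
hsv=cv2.cvtColor(im,cv2.COLOR_BGR2HSV)
bl=cv2.inRange(hsv,(100,120,60),(125,255,255))
for c,s in blobs(bl,300):print("blue",c,s,plane(cw,*c,148))
print(cw)
E
```

```text
t: 2.1
ee_pos: [460.0, -237.3, 329.3]
orientation: [-1.97, -2.444, 0.0]
ft_force: [0.5, -0.0, -0.5]
width: 87.9
grasp_force: 0.0
blue [344.1 171.5] [323, 149, 45, 46, 1608] [ 491.86068582 -227.4674055   148.        ]
blue [487.3 219.5] [424, 156, 133, 122, 7848] [ 682.81112495 -249.28776974  148.        ]
blue [342.3 236.8] [323, 215, 41, 44, 1424] [ 510.34545847 -311.60785209  148.        ]
{'fx': 294.284831819202, 'fy': 294.284831819202, 'cx': 315.77618994915616, 'cy': 192.45897698824797, 'position': array([ 442.1946916 , -153.24786933,  491.20664643]), 'attitude': array([-0.30780988, -0.02981217,  0.21267253])}
```

View pics/w1.png

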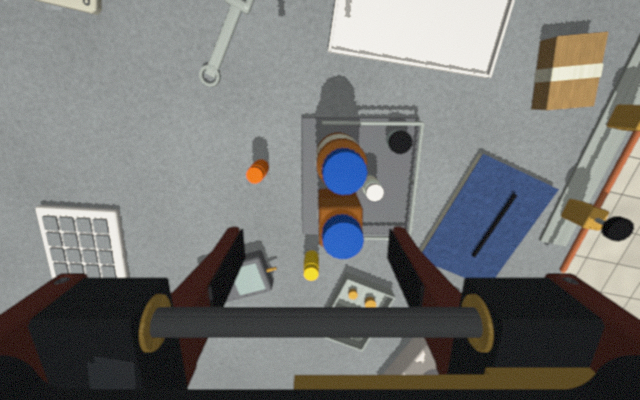

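The wrist view shows the round cap at (344,171), the square cap at (342,237), the vial cap at (374,192) and the jar at (400,142). The decoys are orange at (256,172) and yellow at (311,266). A cap's whole outline is centred on its mid-height (z = 133), so I'll cast at that height in all three views and compare.

Run:
```python
from h import *
for n,f,pts in (("top","top0",[(400.6,194.5),(436.5,185.7)]),("scene","scene0",[(244.3,213.8),(211.7,239.2)]),("wrist","w1",[(344.1,171.5),(342.3,236.8)])):
    cm=ctrl.camera_model(n);a,b=[plane(cm,*p,133)[:2] for p in pts];print(n,a.round(1),b.round(1),np.linalg.norm(a-b).round(1),np.arctan2(b[0]-a[0],a[1]-b[1]).round(3))
im=cv2.imread("pics/w1.png");cw=ctrl.camera_model("wrist")
w=cv2.inRange(im,(150,150,150),(255,255,255))[170:210,355:395]
for c,s in blobs(w,60):print("vial cap",c+[355,170],s,plane(cw,*(c+[355,170]),65))
hsv=cv2.cvtColor(im,cv2.COLOR_BGR2HSV)
print("jar",plane(cw,400,142,42))
g=cv2.inRange(hsv,(0,0,170),(180,60,255));g[90:]=0
g=cv2.erode(g,np.ones((3,3)))
# tray corners seen (far edge corners)
print("tray corners",plane(cw,330,51,14),plane(cw,493,76,14))
top=cv2.imread("pics/top0.png");hs=cv2.cvtColor(top,cv2.COLOR_BGR2HSV);t=cv2.inRange(hs,(0,0,150),(180,60,255));t[:,:265]=0;t[:,345:]=0;t[:125]=0;t[235:]=0
c=max(cv2.findContours(t,0,2)[0],key=cv2.contourArea);r=cv2.minAreaRect(c);cm=ctrl.camera_model("top");bp=[plane(cm,*p,14) for p in cv2.boxPoints(r)]
print("tray",r,plane(cm,*r[0],14),np.round(bp,0).tolist())
go(495,-230,114,0.215)
```

```text
top [ 495.6 -234.7] [ 514.7 -322.2] 89.6 0.215
scene [ 493.7 -231. ] [ 513.3 -318.9] 90.0 0.22
wrist [ 493.9 -229.9] [ 513.3 -317.8] 89.9 0.217
vial cap [374.1 192.4] [8, 14, 21, 18, 272] [ 556.13567162 -266.51088535   65.        ]
jar [ 578.82000726 -186.82123855   42.        ]
tray corners [446.64873929 -82.9313917   14.        ] [694.75187756 -63.98936141  14.        ]
tray ((305.75518798828125, 181.0620880126953), (88.94171905517578, 55.97265625), 85.2363510131836) [558.86290285  -5.58007893  14.        ] [[677.0, 77.0, 14.0], [686.0, -74.0, 14.0], [444.0, -86.0, 14.0], [436.0, 61.0, 14.0]]
xyz [-1.5, 36.0, 215.4] rot [-0.001, -0.002, 0.0]
```

All three views agree, with the caps 90 mm apart and the yaw at 0.217. The round bottle is at (494,-231), the square at (513.5,-319) and the tray centre near (563,-2). I'll pick the round bottle first.

```bash
python3 -m inch '[{"xyz":[-1,36,80],"rot":[0,0,0]},{"xyz":[-1,36,130],"rot":[0,0,0]},{"xyz":[-1,36,150],"rot":[0,0,0]},{"xyz":[-1,36,150],"rot":[0,0,0]},{"xyz":[-1,36,165],"rot":[0,0,0]},{"xyz":[-1,36,180],"rot":[0,0,0]},{"xyz":[-1,36,195],"rot":[0,0,0]},{"xyz":[-1,36,207],"rot":[0,0,0]},{"xyz":[-1,36,215],"rot":[0,0,0]},{"xyz":[-1,36,215],"rot":[0,0,0]}]'
python3 -c "
from h import *
go(494,-231,114,0.217)"
```

```text
t: 2.98
ee_pos: [495.0, -229.5, 113.9]
orientation: [-1.967, -2.446, 0.001]
ft_force: [-0.3, 1.1, -0.4]
width: 87.9
grasp_force: 0.0
xyz [-1.2, -1.3, -0.1] rot [-0.002, -0.002, -0.001]
```

```bash
python3 -m inch '[{"xyz":[-1,-1,0],"rot":[0,0,0]},{"xyz":[-1,-1,0],"rot":[0,0,0]},{"xyz":[-1,-1,0],"rot":[0,0,0]},{"xyz":[-1,-1,0],"rot":[0,0,0]},{"xyz":[-1,-1,0],"rot":[0,0,0]},{"xyz":[-1,-1,0],"rot":[0,0,0]},{"xyz":[-1,-1,0],"rot":[0,0,0]},{"xyz":[-1,-1,0],"rot":[0,0,0]}]' 255
python3 -m inch '[{"xyz":[0,0,-10],"rot":[0,0,0]},{"xyz":[0,0,-25],"rot":[0,0,0]},{"xyz":[0,0,-45],"rot":[0,0,0]},{"xyz":[0,0,-65],"rot":[0,0,0]},{"xyz":[0,0,-75],"rot":[0,0,0]},{"xyz":[0,0,-75],"rot":[0,0,0]}]'
python3 -c "
from h import *
c=go(621,2,188,0.217);go(621,2,109,.217)"
```

```text
t: 3.65
ee_pos: [495.3, -232.4, 115.5]
orientation: [1.97, 2.447, -0.0]
ft_force: [-2.3, -0.3, 6.0]
width: 53.5
grasp_force: 30.0
t: 4.15
ee_pos: [496.5, -232.7, 192.3]
orientation: [1.968, 2.444, 0.002]
ft_force: [0.3, -0.2, -4.3]
width: 53.4
grasp_force: 30.0
xyz [202.7, 171.7, 4.4] rot [0.003, 0.002, -0.002]
xyz [202.9, 171.4, 83.4] rot [0.003, 0.002, -0.002]
```

```bash
python3 -m inch '[{"xyz":[15,13,0],"rot":[0,0,0]},{"xyz":[40,34,1],"rot":[0,0,0]},{"xyz":[65,55,2],"rot":[0,0,0]},{"xyz":[91,77,3],"rot":[0,0,0]},{"xyz":[116,98,3],"rot":[0,0,0]},{"xyz":[141,119,3],"rot":[0,0,0]},{"xyz":[165,140,4],"rot":[0,0,0]},{"xyz":[185,157,4],"rot":[0,0,0]},{"xyz":[198,167,4],"rot":[0,0,0]},{"xyz":[203,172,4],"rot":[0,0,0]},{"xyz":[203,172,4],"rot":[0,0,0]},{"xyz":[203,172,4],"rot":[0,0,0]}]'
python3 -m inch '[{"xyz":[0,0,15],"rot":[0,0,0]},{"xyz":[0,0,35],"rot":[0,0,0]},{"xyz":[0,0,50],"rot":[0,0,0]},{"xyz":[0,0,60],"rot":[0,0,0]},{"xyz":[0,0,65],"rot":[0,0,0]},{"xyz":[0,0,70],"rot":[0,0,0]},{"xyz":[0,0,70],"rot":[0,0,0]}]'
python3 -c "
from h import *
go(621,2,110,0.217);cv2.imwrite('pics/w2.png',ctrl.get_image('wrist')[:,:,::-1])"
```

```text
t: 5.15
ee_pos: [619.2, 2.1, 185.4]
orientation: [-1.969, -2.446, 0.002]
ft_force: [-0.2, -0.1, -4.5]
width: 53.6
grasp_force: 30.0
t: 5.73
ee_pos: [619.7, 2.2, 115.7]
orientation: [-1.971, -2.446, 0.001]
ft_force: [-0.5, -0.4, -5.0]
width: 53.2
grasp_force: 30.0
xyz [-0.5, 1.2, 5.7] rot [-0.001, -0.0, -0.003]
```

View pics/w2.png

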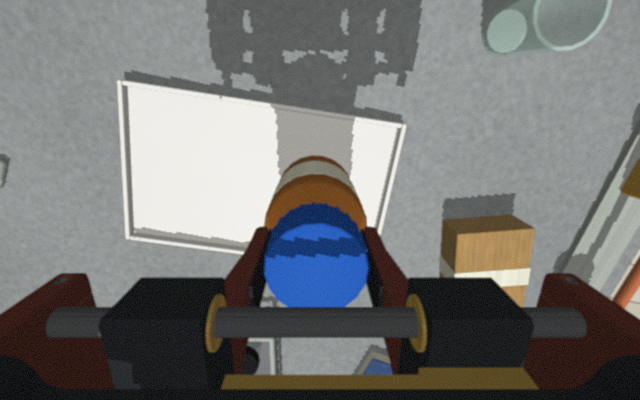

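The wrist view shows the bottle hanging over the right half of the tray. The tray corners are at (118,82), (405,125) and (127,238). I'll cast these corners to check the clearance.

Run:
```python
from h import *
c=ctrl.camera_model("wrist");A,B,C=[plane(c,*p,14)[:2] for p in((119,82),(405,125),(127,239))]
print(A,B,C,"ctr",(B+C)/2,np.linalg.norm(B-A),np.linalg.norm(C-A));e=(B-A)/np.linalg.norm(B-A)
print("slots",(B+C)/2+58*e,(B+C)/2-58*e,np.arctan2(e[1],e[0]))
```

```text
[436.85795859  63.86475002] [682.73299788  81.23554642] [446.56014028 -83.70464929] ctr [564.64656908  -1.23455144] 246.48788918547243 147.8879979622813
slots [622.50236202   2.8528956 ] [506.79077614  -5.32199847] 0.07053168936893119
```

Right on slot. Lower gently, release, and head to the square bottle.

```bash
python3 -m inch '[{"xyz":[0,2,2],"rot":[0,0,0]},{"xyz":[0,2,4],"rot":[0,0,0]},{"xyz":[0,2,6],"rot":[0,0,0]},{"xyz":[0,2,7],"rot":[0,0,0]},{"xyz":[0,2,7],"rot":[0,0,0]}]'
python3 -c "
from h import *
go(621,3,108,0.217)"
```

```text
t: 6.2
ee_pos: [622.3, 3.2, 109.6]
orientation: [1.97, 2.447, 0.001]
ft_force: [-1.2, -1.4, -0.5]
width: 53.9
grasp_force: 30.0
xyz [0.0, -1.3, 1.6] rot [0.001, 0.0, -0.002]
```

```bash
python3 -m inch '[{"xyz":[0,0,1],"rot":[0,0,0]},{"xyz":[0,0,1],"rot":[0,0,0]},{"xyz":[0,0,1],"rot":[0,0,0]},{"xyz":[0,0,1],"rot":[0,0,0]},{"xyz":[0,0,1],"rot":[0,0,0]},{"xyz":[0,0,1],"rot":[0,0,0]},{"xyz":[0,0,-10],"rot":[0,0,0]},{"xyz":[0,0,-40],"rot":[0,0,0]},{"xyz":[0,0,-75],"rot":[0,0,0]},{"xyz":[0,0,-75],"rot":[0,0,0]}]' 0
python3 -c "
from h import *
c=go(513.5,-319,185,0.217);go(513.5,-319,114,.217,c)"
```

```text
t: 7.03
ee_pos: [625.9, 3.2, 191.4]
orientation: [1.965, 2.441, 0.01]
ft_force: [1.6, -0.1, 0.5]
width: 87.9
grasp_force: 0.0
xyz [-290.8, -178.6, 5.2] rot [0.01, 0.002, -0.002]
xyz [0.0, -0.0, 71.0] rot [0.0, 0.0, 0.0]
```

```bash
python3 -m inch '[{"xyz":[-291,-176,0],"rot":[0,0,0]},{"xyz":[-291,-176,0],"rot":[0,0,0]},{"xyz":[-291,-176,0],"rot":[0,0,0]},{"xyz":[-291,-176,0],"rot":[0,0,0]},{"xyz":[-291,-176,0],"rot":[0,0,0]},{"xyz":[-291,-176,0],"rot":[0,0,0]},{"xyz":[-291,-176,0],"rot":[0,0,0]},{"xyz":[-291,-176,0],"rot":[0,0,0]},{"xyz":[-291,-176,0],"rot":[0,0,0]},{"xyz":[-291,-176,0],"rot":[0,0,0]},{"xyz":[-291,-176,0],"rot":[0,0,0]},{"xyz":[-291,-176,0],"rot":[0,0,0]}]'
python3 -c "
from h import *
go(513.5,-319,114,.217)
cw=ctrl.camera_model('wrist');im=ctrl.get_image('wrist')[:,:,::-1];bl=cv2.inRange(cv2.cvtColor(im,40),(100,120,60),(125,255,255))
for c,s in blobs(bl,300):print(c,s,plane(cw,*c,133),plane(cw,*c,148))"
```

```text
t: 8.03
ee_pos: [512.5, -317.3, 184.2]
orientation: [-1.969, -2.448, -0.001]
ft_force: [0.6, 0.3, 0.6]
width: 87.5
grasp_force: 0.0
xyz [-1.9, 0.6, 70.2] rot [0.0, -0.0, -0.001]
[539.4 194.2] [438, 97, 202, 181, 16145] [ 674.90519512 -264.69147216  133.        ] [ 662.18749654 -262.47144999  148.        ]
[316.3 216.5] [280, 178, 73, 76, 4277] [ 513.14502285 -319.02178397  133.        ] [ 511.81714587 -312.97626787  148.        ]
```

Confirmed at (513,-319). Descend and grip.

```bash
python3 -m inch '[{"xyz":[-2,0,15],"rot":[0,0,0]},{"xyz":[-2,0,30],"rot":[0,0,0]},{"xyz":[-2,0,45],"rot":[0,0,0]},{"xyz":[-2,0,58],"rot":[0,0,0]},{"xyz":[-2,0,66],"rot":[0,0,0]},{"xyz":[-2,0,70],"rot":[0,0,0]},{"xyz":[-2,0,70],"rot":[0,0,0]},{"xyz":[-2,0,70],"rot":[0,0,0]}]'
python3 -m inch '[{"xyz":[0,0,0],"rot":[0,0,0]},{"xyz":[0,0,0],"rot":[0,0,0]},{"xyz":[0,0,0],"rot":[0,0,0]},{"xyz":[0,0,0],"rot":[0,0,0]},{"xyz":[0,0,0],"rot":[0,0,0]},{"xyz":[0,0,0],"rot":[0,0,0]},{"xyz":[0,0,0],"rot":[0,0,0]},{"xyz":[0,0,0],"rot":[0,0,0]}]' 255
python3 -m inch '[{"xyz":[0,0,-10],"rot":[0,0,0]},{"xyz":[0,0,-25],"rot":[0,0,0]},{"xyz":[0,0,-45],"rot":[0,0,0]},{"xyz":[0,0,-65],"rot":[0,0,0]},{"xyz":[0,0,-75],"rot":[0,0,0]},{"xyz":[0,0,-75],"rot":[0,0,0]},{"xyz":[0,0,-75],"rot":[0,0,0]},{"xyz":[0,0,-75],"rot":[0,0,0]}]'
python3 -c "
from h import *
c=go(506,-6,188,0.217);go(506,-6,109,.217,c)"
```

```text
t: 8.75
ee_pos: [512.9, -320.4, 114.4]
orientation: [1.97, 2.447, 0.0]
ft_force: [-0.2, -0.5, 0.3]
width: 87.8
grasp_force: 0.0
t: 9.42
ee_pos: [512.8, -320.7, 114.4]
orientation: [1.97, 2.446, 0.0]
ft_force: [1.1, 0.4, 2.1]
width: 53.5
grasp_force: 30.0
t: 10.08
ee_pos: [511.7, -320.0, 187.9]
orientation: [-1.969, -2.445, 0.0]
ft_force: [-0.1, 0.1, -4.0]
width: 53.9
grasp_force: 30.0
xyz [308.0, 61.4, 0.3] rot [-0.002, -0.002, -0.002]
xyz [0.0, -0.0, 79.0] rot [0.0, 0.0, 0.0]
```

```bash
python3 -m inch '[{"xyz":[15,3,0],"rot":[0,0,0]},{"xyz":[45,9,0],"rot":[0,0,0]},{"xyz":[80,16,0],"rot":[0,0,0]},{"xyz":[115,23,0],"rot":[0,0,0]},{"xyz":[150,30,0],"rot":[0,0,0]},{"xyz":[185,37,0],"rot":[0,0,0]},{"xyz":[220,44,0],"rot":[0,0,0]},{"xyz":[250,50,0],"rot":[0,0,0]},{"xyz":[275,55,0],"rot":[0,0,0]},{"xyz":[295,59,0],"rot":[0,0,0]},{"xyz":[305,61,0],"rot":[0,0,0]},{"xyz":[308,62,0],"rot":[0,0,0]}]'
python3 -m inch '[{"xyz":[0,0,15],"rot":[0,0,0]},{"xyz":[0,0,35],"rot":[0,0,0]},{"xyz":[0,0,50],"rot":[0,0,0]},{"xyz":[0,0,62],"rot":[0,0,0]},{"xyz":[0,0,70],"rot":[0,0,0]},{"xyz":[0,0,74],"rot":[0,0,0]},{"xyz":[0,0,77],"rot":[0,0,0]},{"xyz":[0,0,78],"rot":[0,0,0]},{"xyz":[0,0,79],"rot":[0,0,0]},{"xyz":[0,0,79],"rot":[0,0,0]}]'
python3 -c "
from h import *
c=go(506,-6,109,0.217)"
```

```text
t: 11.08
ee_pos: [506.4, -4.6, 188.3]
orientation: [-1.966, -2.448, 0.002]
ft_force: [0.2, -0.0, -4.3]
width: 53.3
grasp_force: 30.0
t: 11.92
ee_pos: [507.8, -6.5, 110.5]
orientation: [1.97, 2.446, 0.001]
ft_force: [-0.0, -0.2, -4.3]
width: 53.9
grasp_force: 30.0
xyz [0.9, -1.7, 1.5] rot [0.001, 0.0, -0.002]
```

```bash
python3 -m inch '[{"xyz":[0,0,1],"rot":[0,0,0]},{"xyz":[0,0,2],"rot":[0,0,0]},{"xyz":[0,0,3],"rot":[0,0,0]},{"xyz":[0,0,3],"rot":[0,0,0]},{"xyz":[0,0,3],"rot":[0,0,0]}]'
python3 -m inch '[{"xyz":[0,0,0],"rot":[0,0,0]},{"xyz":[0,0,0],"rot":[0,0,0]},{"xyz":[0,0,0],"rot":[0,0,0]},{"xyz":[0,0,0],"rot":[0,0,0]},{"xyz":[0,0,0],"rot":[0,0,0]},{"xyz":[0,0,0],"rot":[0,0,0]},{"xyz":[0,0,-20],"rot":[0,0,0]},{"xyz":[0,0,-60],"rot":[0,0,0]},{"xyz":[0,0,-100],"rot":[0,0,0]},{"xyz":[0,0,-140],"rot":[0,0,0]},{"xyz":[0,0,-140],"rot":[0,0,0]},{"xyz":[0,0,-140],"rot":[0,0,0]}]' 0
python3 -c "
from h import *
c=go(515,230,330,-0.06)
cv2.imwrite('pics/w3.png',ctrl.get_image('wrist')[:,:,::-1])"
```

```text
t: 12.33
ee_pos: [508.1, -6.4, 108.2]
orientation: [1.969, 2.446, 0.001]
ft_force: [-0.5, 0.3, 5.4]
width: 53.9
grasp_force: 30.0
t: 13.33
ee_pos: [508.9, -6.5, 249.4]
orientation: [1.968, 2.444, 0.005]
ft_force: [-1.2, 0.5, -0.2]
width: 87.9
grasp_force: 0.0
xyz [229.6, 56.8, -80.6] rot [0.005, 0.001, 0.275]
```

```bash
python3 -m inch '[{"xyz":[230,57,-80],"rot":[0,0,0.275]},{"xyz":[230,57,-80],"rot":[0,0,0.275]},{"xyz":[230,57,-80],"rot":[0,0,0.275]},{"xyz":[230,57,-80],"rot":[0,0,0.275]},{"xyz":[230,57,-80],"rot":[0,0,0.275]},{"xyz":[230,57,-80],"rot":[0,0,0.275]},{"xyz":[230,57,-80],"rot":[0,0,0.275]},{"xyz":[230,57,-80],"rot":[0,0,0.275]},{"xyz":[230,57,-80],"rot":[0,0,0.275]},{"xyz":[230,57,-80],"rot":[0,0,0.275]}]'
python3 -c "
from h import *
print(ctrl.camera_model('wrist'))
cv2.imwrite('pics/w4.png',ctrl.get_image('wrist')[:,:,::-1])"
```

```text
t: 14.22
ee_pos: [513.2, 228.9, 325.1]
orientation: [-2.287, -2.152, 0.006]
ft_force: [-0.5, -1.3, -0.6]
width: 87.6
grasp_force: 0.0
{'fx': 294.284831819202, 'fy': 294.284831819202, 'cx': 315.77618994915616, 'cy': 192.45897698824797, 'position': array([518.80277321, 315.24373738, 486.69406377]), 'attitude': array([-0.31259265,  0.01469114, -0.05938055])}
```

View pics/w4.png

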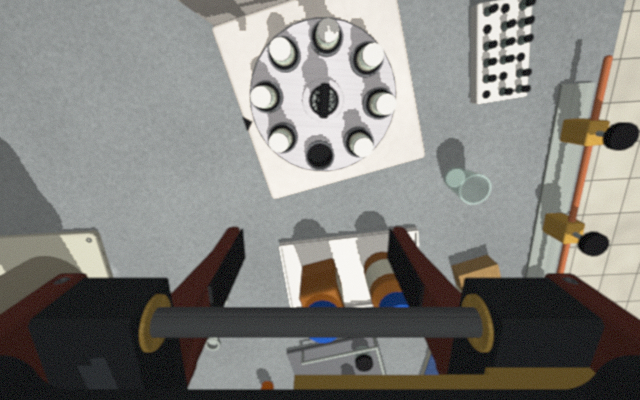

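The wrist view shows the disc centred near (323,94), the knob bar at (323,100), the empty pocket at (319,155), the arrow at (246,124), and seven white caps. I'll fit the axis from the caps (z ≈ 96, radius 80), then find the pocket and arrow directions.

```bash
cat > car.py <<'E'
from h import *
import sys
def run(fn,cw):
    im=cv2.imread(fn);g=cv2.cvtColor(im,6)
    w=cv2.inRange(im,(225,225,225),(255,255,255));pts=[]
    for c,s in blobs(w,120):
        if s[4]<900:
            P=plane(cw,*c,94)[:2];pts.append(P);print("cap",c,s[2:],P.round(1))
    b=cv2.inRange(g,0,50)
    for c,s in blobs(b,25):
        if s[4]<1500 and s[1]<230:print("dark",c,s,"z52",plane(cw,*c,52)[:2].round(1),"z116",plane(cw,*c,116)[:2].round(1),"z20",plane(cw,*c,20)[:2].round(1))
    return np.array(pts)
E
python3 - <<'E'
from car import *
cw=ctrl.camera_model("wrist");p=run("pics/w4.png",cw)
E
```

```text
cap [511.5   7.9] [22, 19, 177] [750.6 400.1]
cap [279.7  48.6] [20, 22, 345] [476.9 374. ]
cap [519.5  51.8] [23, 24, 225] [766.9 352.4]
cap [505.2  72. ] [28, 27, 322] [752.7 330.5]
cap [260.3  96.7] [19, 20, 298] [446.8 320.3]
cap [260.9 120.7] [14, 28, 135] [444.  290.7]
cap [278.2 142.4] [18, 18, 256] [463.7 261.3]
cap [292.4 272. ] [19, 62, 658] [465.5  62.1]
dark [529.2   2.1] [525, 0, 10, 6, 46] z52 [797.  414.3] z116 [756.1 399.7] z20 [817.5 421.6]
dark [492.5   8.2] [488, 5, 10, 8, 46] z52 [751.  410.3] z116 [716.9 396.3] z20 [768.1 417.4]
dark [504.8   7.9] [502, 5, 7, 7, 34] z52 [766.8 409.7] z116 [730.3 395.8] z20 [785.  416.7]
dark [528.7  19.8] [524, 16, 10, 8, 52] z52 [799.6 394.1] z116 [758.3 382.4] z20 [820.2 399.9]
dark [510.3  23.2] [506, 20, 10, 7, 43] z52 [776.3 391.6] z116 [738.4 380.3] z20 [795.2 397.2]
dark [323.7  43.6] [313, 27, 28, 26, 113] z52 [531.7 382.7] z116 [529.8 372.7] z20 [532.6 387.7]
dark [486.8  28.9] [484, 26, 7, 7, 34] z52 [746.5 386.8] z116 [713.  376.2] z20 [763.2 392.1]
dark [527.7  37.9] [523, 35, 10, 7, 47] z52 [801.6 372.7] z116 [760.1 
[... 1230 characters left out ...]
310.4] z20 [829.7 309.2]
dark [373.6 100. ] [367, 89, 20, 28, 109] z52 [598.1 306.6] z116 [586.4 307.9] z20 [603.9 306. ]
dark [507.7  91. ] [504, 89, 8, 5, 36] z52 [784.5 307.2] z116 [745.4 308.3] z20 [804.  306.6]
dark [246.8 122.8] [244, 119, 6, 9, 25] z52 [415.3 286.4] z116 [430.6 290.6] z20 [407.7 284.3]
dark [620.3 135.7] [603, 123, 35, 27, 716] z52 [956.1 235. ] z116 [891.8 246.7] z20 [988.2 229.1]
dark [284.3 131.5] [270, 125, 25, 24, 92] z52 [468.3 270.7] z116 [475.7 277.2] z20 [464.5 267.5]
dark [355.2 136. ] [347, 129, 24, 25, 92] z52 [571.2 258. ] z116 [563.5 266.4] z20 [575.  253.8]
dark [319.4 155.4] [308, 144, 24, 23, 437] z52 [517.3 232.5] z116 [517.5 244.7] z20 [517.1 226.5]
```

Three caps give chords of 61.5 mm (61.2 expected) and an axis at (526.3,311.5). The knob ray agrees at (526.1,311.7). The pocket is at -96.35° and the arrow at about -167°, so the turn is about 70.6° clockwise. Before descending I'll check the tower clearance and the arrow direction.

Run:
```python
from h import *
ct,cs,cw=[ctrl.camera_model(n) for n in("top","scene","wrist")]
a,d=ray(ct,115,187);b,e=ray(cs,453,118)
s=np.linalg.lstsq(np.column_stack([d,-e]),b-a,rcond=None)[0];P=a+s[0]*d;Q=b+s[1]*e;print("tower thing",P.round(),Q.round())
A,B,C=[plane(cw,*p,20)[:2] for p in((274.5,198),(214,28),(424,155))]
for z in(18,25):
    A,B,C=[plane(cw,*p,z)[:2] for p in((274.5,198),(214,28),(424,155))]
    print(A.round(),B.round(),C.round(),"front edge normal deg",np.degrees(np.arctan2(*(B-A)[::-1]))+90,"side edge dir",np.degrees(np.arctan2(*(A-C)[::-1])))
im=cv2.imread("pics/scene0.png")[60:200,340:520];im2=cv2.imread("pics/top0.png")[140:280,40:220]
cv2.imwrite("pics/c2.png",cv2.resize(np.hstack([im,im2]),(800,311),interpolation=2))
c=go(526.2,311.6,150,-.11);go(526.2,311.6,101,-.11,c)
```

```text
tower thing [535. 455. 122.] [527. 447. 117.]
[437. 158.] [378. 418.] [685. 217.] front edge normal deg 192.8556304797468 side edge dir -166.7351110252096
[439. 161.] [380. 416.] [682. 218.] front edge normal deg 192.8556304797468 side edge dir -166.7351110252096
xyz [83.8, 8.1, 175.3] rot [-0.003, 0.002, 0.049]
xyz [0.0, -0.0, 49.0] rot [0.0, 0.0, 0.0]
```

View pics/c2.png

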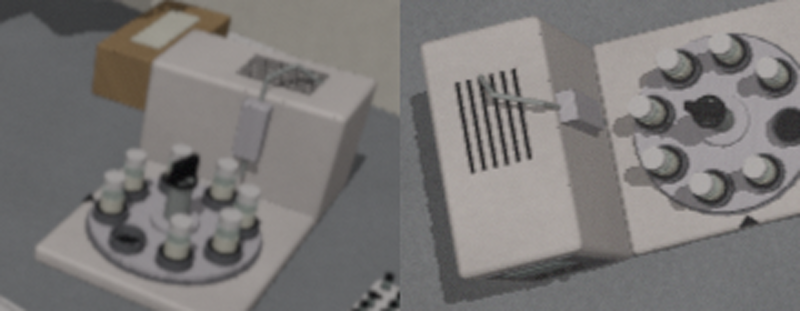

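The crop shows the tower bracket at mid-height, about y ≈ 450 and z ≈ 120, so the gripper clears it. The front edge normal (192.9° to 193.3°) matches the arrow's 193.0°. Next I'll align over the knob.

```bash
python3 -m inch '[{"xyz":[84,8,30],"rot":[0,0,0.049]},{"xyz":[84,8,60],"rot":[0,0,0.049]},{"xyz":[84,8,90],"rot":[0,0,0.049]},{"xyz":[84,8,120],"rot":[0,0,0.049]},{"xyz":[84,8,150],"rot":[0,0,0.049]},{"xyz":[84,8,170],"rot":[0,0,0.049]},{"xyz":[84,8,175],"rot":[0,0,0.049]},{"xyz":[84,8,175],"rot":[0,0,0.049]},{"xyz":[84,8,175],"rot":[0,0,0.049]}]' 130
python3 -c "
from h import *
go(526.2,311.6,102,-.11)
cv2.imwrite('pics/w5.png',ctrl.get_image('wrist')[:,:,::-1])"
```

```text
t: 15.02
ee_pos: [527.8, 313.1, 152.8]
orientation: [2.34, 2.095, 0.001]
ft_force: [0.0, -0.1, -0.7]
width: 43.2
grasp_force: 0.0
xyz [-1.7, -1.4, 50.8] rot [0.0, -0.0, -0.0]
```

View pics/w5.png

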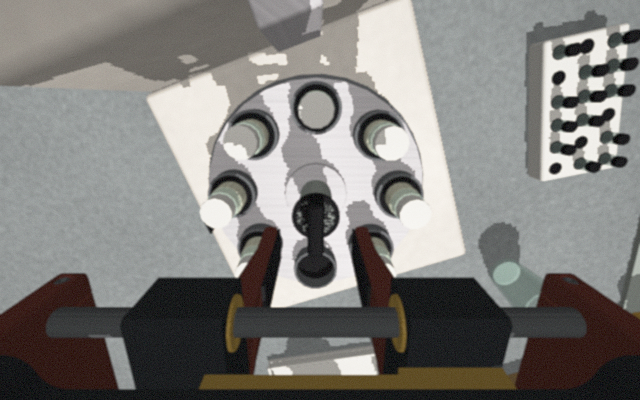

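The wrist view shows the knob bar at (316,230), centred and upright between the fingers. Descend and close.

```bash
python3 -m inch '[{"xyz":[-1,-1,15],"rot":[0,0,0]},{"xyz":[-1,-1,30],"rot":[0,0,0]},{"xyz":[-1,-1,42],"rot":[0,0,0]},{"xyz":[-1,-1,48],"rot":[0,0,0]},{"xyz":[-1,-1,50],"rot":[0,0,0]},{"xyz":[-1,-1,50],"rot":[0,0,0]},{"xyz":[-1,-1,50],"rot":[0,0,0]}]'
python3 -m inch '[{"xyz":[0,0,0],"rot":[0,0,0]},{"xyz":[0,0,0],"rot":[0,0,0]},{"xyz":[0,0,0],"rot":[0,0,0]},{"xyz":[0,0,0],"rot":[0,0,0]},{"xyz":[0,0,0],"rot":[0,0,0]},{"xyz":[0,0,0],"rot":[0,0,0]},{"xyz":[0,0,0],"rot":[0,0,0]},{"xyz":[0,0,0],"rot":[0,0,0]}]' 255
python3 -c "
from h import *
go(526.2,311.6,102,-.11-1.233)"
```

```text
t: 15.65
ee_pos: [526.5, 313.2, 102.9]
orientation: [2.339, 2.097, 0.002]
ft_force: [-0.1, 0.8, 0.8]
width: 43.2
grasp_force: 0.0
t: 16.32
ee_pos: [527.5, 313.0, 102.5]
orientation: [2.338, 2.096, 0.004]
ft_force: [5.2, -2.0, -1.6]
width: 11.9
grasp_force: 30.4
xyz [-1.5, -1.2, 0.4] rot [0.002, -0.002, 1.234]
```

```bash
python3 -m inch '[{"xyz":[0,0,0],"rot":[0,0,0.05]},{"xyz":[0,0,0],"rot":[0,0,0.15]},{"xyz":[0,0,0],"rot":[0,0,0.27]},{"xyz":[0,0,0],"rot":[0,0,0.39]},{"xyz":[0,0,0],"rot":[0,0,0.51]},{"xyz":[0,0,0],"rot":[0,0,0.63]},{"xyz":[0,0,0],"rot":[0,0,0.75]},{"xyz":[0,0,0],"rot":[0,0,0.87]},{"xyz":[0,0,0],"rot":[0,0,0.98]},{"xyz":[0,0,0],"rot":[0,0,1.08]},{"xyz":[0,0,0],"rot":[0,0,1.16]},{"xyz":[0,0,0],"rot":[0,0,1.21]}]'
python3 -m inch '[{"xyz":[0,0,0],"rot":[0,0,0.022]},{"xyz":[0,0,0],"rot":[0,0,0.022]},{"xyz":[0,0,0],"rot":[0,0,0.022]},{"xyz":[0,0,0],"rot":[0,0,0.022]}]'
python3 -c "
from h import *
go(526.2,311.6,102,-.11-1.233)"
```

```text
t: 17.32
ee_pos: [530.4, 310.4, 102.5]
orientation: [3.114, 0.389, 0.011]
ft_force: [17.6, -15.4, -6.1]
width: 11.7
grasp_force: 30.8
t: 17.65
ee_pos: [530.5, 310.4, 102.5]
orientation: [3.118, 0.361, 0.011]
ft_force: [18.0, -15.6, -4.7]
width: 11.6
grasp_force: 30.7
xyz [-3.9, -2.2, 0.4] rot [0.004, -0.007, 0.002]
```

Turned. Release, rise, and move back to a view that shows the pocket and arrow.

```bash
python3 -m inch '[{"xyz":[0,0,0],"rot":[0,0,0]},{"xyz":[0,0,0],"rot":[0,0,0]},{"xyz":[0,0,0],"rot":[0,0,0]},{"xyz":[0,0,0],"rot":[0,0,0]},{"xyz":[0,0,-10],"rot":[0,0,0]},{"xyz":[0,0,-30],"rot":[0,0,0]},{"xyz":[0,0,-60],"rot":[0,0,0]},{"xyz":[0,0,-100],"rot":[0,0,0]},{"xyz":[0,0,-140],"rot":[0,0,0]},{"xyz":[0,0,-140],"rot":[0,0,0]},{"xyz":[0,0,-140],"rot":[0,0,0]},{"xyz":[0,0,-140],"rot":[0,0,0]}]' 130
python3 - <<'E'
from car import *
cw=ctrl.camera_model("wrist");cv2.imwrite("pics/w6.png",ctrl.get_image("wrist")[:,:,::-1]);p=run("pics/w6.png",cw);print(ctrl.get_obs()["ee_pos"])
E
```

```text
t: 18.65
ee_pos: [525.3, 312.8, 242.2]
orientation: [3.121, 0.361, -0.0]
ft_force: [-0.0, -0.2, -0.2]
width: 43.1
grasp_force: 0.0
cap [348.3  93.5] [53, 30, 446] [618.3 303.1]
cap [580.2  94.8] [109, 21, 179] [670.   77.3]
cap [319.5 101.2] [24, 26, 480] [604.6 329.4]
cap [264.4 125.3] [24, 25, 444] [568.6 379.2]
cap [303. 202.] [26, 15, 227] [495.7 322.3]
cap [293.3 240.9] [30, 14, 229] [445.9 323. ]
cap [340.  241.5] [25, 13, 164] [457.6 269.6]
cap [492.6 250.6] [58, 21, 680] [487.3  91. ]
cap [ 46.5 262.2] [26, 36, 530] [350.3 605.6]
dark [316.1  99.6] [302, 84, 34, 35, 217] z52 [605. 333.] z116 [605.5 333.1] z20 [604.8 332.9]
dark [ 35.4 161.2] [17, 102, 37, 118, 481] z52 [457.6 649. ] z116 [484.9 591.7] z20 [443.9 677.7]
dark [ 49.9 161.2] [32, 103, 36, 117, 484] z52 [461.6 631.8] z116 [488.2 577.6] z20 [448.3 659. ]
dark [ 70.2 125. ] [63, 103, 15, 44, 171] z52 [511.7 606.8] z116 [529.2 557.1] z20 [503.  631.6]
dark [ 85.9 127.6] [79, 103, 15, 49, 188] z52 [512.8 588.9] z116 [530.1 542.5] z20 [504.2 612.1]
dark [101.5 129.9] [94, 103, 16, 55, 196] z52 [514.3 571. ] z116 [531.3
[... 732 characters left out ...]
 162, 17, 58, 237] z52 [437.7 571.8] z116 [468.6 528.5] z20 [422.2 593.5]
dark [317.9 180.8] [303, 163, 33, 42, 828] z52 [512.  308.8] z116 [529.4 313.3] z20 [503.3 306.6]
dark [115. 193.] [108, 168, 15, 52, 211] z52 [438.1 553.8] z116 [469.  513.7] z20 [422.7 573.8]
dark [274.8 205.9] [260, 199, 30, 22, 116] z52 [467.1 354.7] z116 [492.7 350.9] z20 [454.3 356.6]
dark [358.5 206.8] [348, 199, 30, 23, 129] z52 [490.3 250.4] z116 [511.7 265.5] z20 [479.6 242.8]
dark [530.3 239. ] [517, 215, 30, 51, 518] z52 [498.4  16.6] z116 [518.3  74.3] z20 [488.5 -12.2]
dark [318.9 226.7] [305, 216, 28, 22, 464] z52 [451.7 293.2] z116 [480.1 300.6] z20 [437.5 289.5]
[524.91674011 312.52398719 241.14120275]
```

View pics/w6.png

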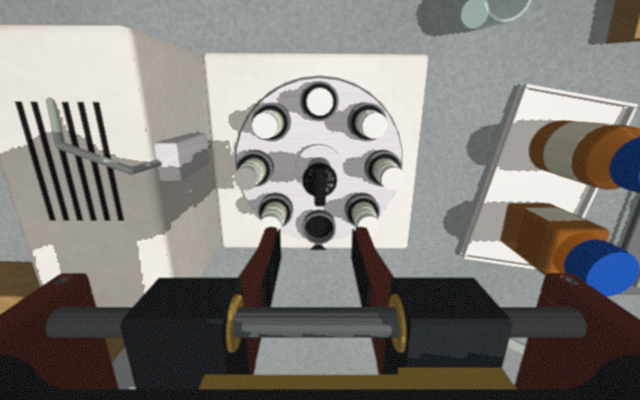

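The wrist view shows the pocket at (319,227) exactly in line with the arrow at (319,246). The opposite cap gives 192.8° against 193.0°, so the carousel is set. Now to the vial.

```bash
python3 -c "
from h import *
go(555,-265,200,.217)"
```

```text
xyz [-102.3, 569.1, 41.7] rot [-0.001, 0.002, -1.558]
```

```bash
python3 -m inch '[{"xyz":[-102,569,0],"rot":[0,0,-1.558]},{"xyz":[-102,569,0],"rot":[0,0,-1.558]},{"xyz":[-102,569,0],"rot":[0,0,-1.558]},{"xyz":[-102,569,0],"rot":[0,0,-1.558]},{"xyz":[-102,569,0],"rot":[0,0,-1.558]},{"xyz":[-102,569,0],"rot":[0,0,-1.558]},{"xyz":[-102,569,0],"rot":[0,0,-1.558]},{"xyz":[-102,569,0],"rot":[0,0,-1.558]},{"xyz":[-102,569,0],"rot":[0,0,-1.558]},{"xyz":[-102,569,0],"rot":[0,0,-1.558]},{"xyz":[-102,569,0],"rot":[0,0,-1.558]},{"xyz":[-102,569,0],"rot":[0,0,-1.558]}]' 90
python3 -c "
from h import *
go(555,-265,180,.217)"
```

```text
t: 19.7
ee_pos: [549.5, -152.4, 240.2]
orientation: [-2.153, -2.283, 0.003]
ft_force: [1.3, -0.2, 0.6]
width: 56.9
grasp_force: 0.0
xyz [-112.8, -0.8, 60.0] rot [-0.003, -0.002, -0.159]
```

```bash
python3 -m inch '[{"xyz":[-113,-1,60],"rot":[0,0,-0.159]},{"xyz":[-113,-1,60],"rot":[0,0,-0.159]},{"xyz":[-113,-1,60],"rot":[0,0,-0.159]},{"xyz":[-113,-1,60],"rot":[0,0,-0.159]},{"xyz":[-113,-1,60],"rot":[0,0,-0.159]},{"xyz":[-113,-1,60],"rot":[0,0,-0.159]}]'
python3 - <<'E'
from h import *
cw=ctrl.camera_model("wrist");im=ctrl.get_image("wrist")[:,:,::-1];cv2.imwrite("pics/w7.png",im);print(proj(cw,[555,-265,65]))
w=cv2.inRange(im,(200,200,200),(255,255,255))
for c,s in blobs(w,100):print(c,s,plane(cw,*c,65),plane(cw,*c,70))
E
```

```text
t: 20.2
ee_pos: [554.8, -263.2, 180.7]
orientation: [-1.974, -2.44, 0.001]
ft_force: [-0.8, -0.1, 0.5]
width: 56.8
grasp_force: 0.0
(np.float64(316.1574334893841), np.float64(191.81686303209938))
[66.9 14. ] [50, 0, 31, 35, 542] [ 319.58835536 -156.86888314   65.        ] [ 323.5127398  -157.26991883   70.        ]
[457.3   7.9] [402, 0, 100, 22, 1323] [635.3908949  -85.16894057  65.        ] [633.62776256 -86.86127249  70.        ]
[614.3   7.8] [591, 0, 49, 19, 781] [761.38191333 -58.30270414  65.        ] [757.34971745 -60.47888957  70.        ]
[227.7  65.2] [210, 49, 33, 27, 211] [ 455.41468975 -168.09806083   65.        ] [ 456.89287931 -168.29686212   70.        ]
[197.5  59.5] [185, 50, 25, 20, 147] [ 429.22860453 -169.02404275   65.        ] [ 431.17839828 -169.20616736   70.        ]
[131.7 139.2] [28, 71, 196, 159, 8915] [ 374.89032388 -250.79667994   65.        ] [ 377.8187351  -249.50610188   70.        ]
[256.6  88.1] [237, 86, 41, 5, 196] [ 482.87301649 -181.47167981   65.        ] [ 483.85668915 -181.42962591   70.        ]
[313.9  88.3] [286, 86, 58, 5, 250] [ 532.80
[... 1896 characters left out ...]
48.45188858   65.        ] [ 580.95620198 -345.40256709   70.        ]
[283.4 283.5] [263, 272, 41, 23, 260] [ 541.94458617 -375.85119085   65.        ] [ 541.86439613 -372.30841548   70.        ]
[341.1 290.5] [333, 281, 21, 20, 102] [ 605.98137735 -371.18177029   65.        ] [ 604.74790233 -367.72308989   70.        ]
[288.  364.4] [266, 338, 69, 36, 412] [ 567.6337108  -487.48656104   65.        ] [ 567.0908667  -481.93326339   70.        ]
[310.9 341.9] [290, 338, 32, 11, 168] [ 587.8595159  -448.00913384   65.        ] [ 586.95241061 -443.16681379   70.        ]
[353.4 354.2] [341, 338, 27, 36, 144] [ 641.40957785 -455.20537951   65.        ] [ 639.53805069 -450.23345705   70.        ]
```

View pics/w7.png

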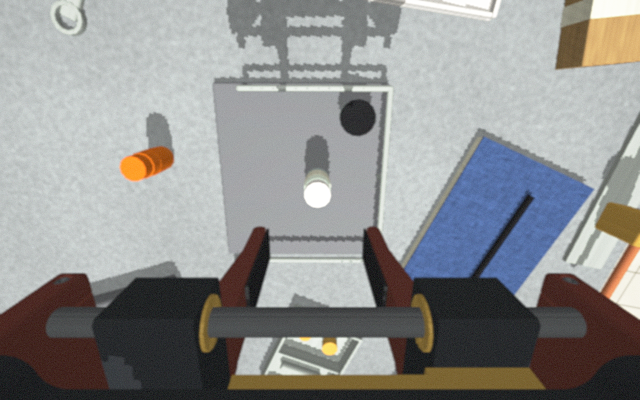

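The wrist view shows the vial alone on the stand, with its cap at (317,190), which casts to (556,-266). The jar at (357,117) is clear. Descend and grip.

```bash
python3 -c "
from h import *
go(556,-266,43,.217)"
```

```text
xyz [-3.5, 0.1, 138.6] rot [-0.001, -0.001, -0.005]
```

```bash
python3 -m inch '[{"xyz":[-3,0,25],"rot":[0,0,0]},{"xyz":[-3,0,50],"rot":[0,0,0]},{"xyz":[-3,0,75],"rot":[0,0,0]},{"xyz":[-3,0,95],"rot":[0,0,0]},{"xyz":[-3,0,112],"rot":[0,0,0]},{"xyz":[-3,0,125],"rot":[0,0,0]},{"xyz":[-3,0,134],"rot":[0,0,0]},{"xyz":[-3,0,138],"rot":[0,0,0]},{"xyz":[-3,0,138],"rot":[0,0,0]},{"xyz":[-3,0,138],"rot":[0,0,0]}]'
python3 -m inch '[{"xyz":[0,0,0],"rot":[0,0,0]},{"xyz":[0,0,0],"rot":[0,0,0]},{"xyz":[0,0,0],"rot":[0,0,0]},{"xyz":[0,0,0],"rot":[0,0,0]},{"xyz":[0,0,0],"rot":[0,0,0]},{"xyz":[0,0,0],"rot":[0,0,0]},{"xyz":[0,0,0],"rot":[0,0,0]}]' 255
python3 -m inch '[{"xyz":[0,0,-10],"rot":[0,0,0]},{"xyz":[0,0,-30],"rot":[0,0,0]},{"xyz":[0,0,-60],"rot":[0,0,0]},{"xyz":[0,0,-90],"rot":[0,0,0]},{"xyz":[0,0,-120],"rot":[0,0,0]},{"xyz":[0,0,-150],"rot":[0,0,0]},{"xyz":[0,0,-180],"rot":[0,0,0]},{"xyz":[0,0,-195],"rot":[0,0,0]},{"xyz":[0,0,-200],"rot":[0,0,0]},{"xyz":[0,0,-200],"rot":[0,0,0]}]'
python3 -c "
from h import *
go(448.3,293.5,240,.227)"
```

```text
t: 21.08
ee_pos: [557.0, -266.8, 44.9]
orientation: [1.973, 2.443, 0.0]
ft_force: [-0.2, 0.3, 0.2]
width: 56.9
grasp_force: 0.0
t: 21.67
ee_pos: [556.6, -267.0, 44.4]
orientation: [1.974, 2.443, 0.0]
ft_force: [0.0, -0.5, 2.4]
width: 27.3
grasp_force: 30.0
t: 22.5
ee_pos: [557.0, -267.0, 245.9]
orientation: [1.973, 2.441, 0.001]
ft_force: [-0.0, 0.4, -0.3]
width: 26.6
grasp_force: 30.0
xyz [570.9, 11.4, 4.9] rot [0.002, 0.002, -0.015]
```

```bash
python3 -m inch '[{"xyz":[15,0,0],"rot":[0,0,0]},{"xyz":[45,1,0],"rot":[0,0,0]},{"xyz":[80,2,1],"rot":[0,0,0]},{"xyz":[120,2,1],"rot":[0,0,0]},{"xyz":[160,3,1],"rot":[0,0,-0.01]},{"xyz":[200,4,2],"rot":[0,0,-0.01]},{"xyz":[240,5,2],"rot":[0,0,-0.01]},{"xyz":[280,6,2],"rot":[0,0,-0.01]},{"xyz":[320,6,3],"rot":[0,0,-0.015]},{"xyz":[360,7,3],"rot":[0,0,-0.015]},{"xyz":[400,8,3],"rot":[0,0,-0.015]},{"xyz":[440,9,4],"rot":[0,0,-0.015]}]'
python3 -c "
from h import *
go(448.3,293.5,240,.227)"
python3 -m inch '[{"xyz":[35,1,0],"rot":[0,0,0]},{"xyz":[65,1,1],"rot":[0,0,0]},{"xyz":[95,2,1],"rot":[0,0,0]},{"xyz":[115,2,1],"rot":[0,0,0]},{"xyz":[126,2,1],"rot":[0,0,0]},{"xyz":[130,2,1],"rot":[0,0,0]},{"xyz":[130,2,1],"rot":[0,0,0]},{"xyz":[130,2,1],"rot":[0,0,0]},{"xyz":[130,2,1],"rot":[0,0,0]}]'
python3 -c "
from h import *
go(448.3,293.5,120,.227)
cw=ctrl.camera_model('wrist');cv2.imwrite('pics/w8.png',ctrl.get_image('wrist')[:,:,::-1]);print(proj(cw,[448.3,293.5,52]))"
```

```text
t: 23.5
ee_pos: [470.1, 167.2, 238.4]
orientation: [-1.955, -2.457, 0.004]
ft_force: [0.7, 0.0, -0.3]
width: 27.1
grasp_force: 30.0
xyz [128.0, 7.1, -1.6] rot [-0.003, 0.0, -0.0]
t: 24.25
ee_pos: [445.6, 291.3, 238.8]
orientation: [-1.957, -2.457, 0.001]
ft_force: [0.2, -0.1, -0.5]
width: 27.1
grasp_force: 30.0
xyz [1.6, 3.2, 118.8] rot [-0.001, 0.0, -0.002]
(np.float64(318.8056171242601), np.float64(171.12029376434012))
```

View pics/w8.png

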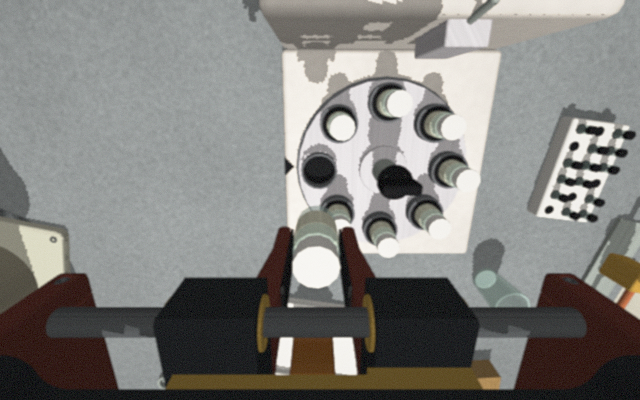

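The wrist view shows the empty pocket at (319,168), where my load-point projection falls at (319,171). The vial hangs upright at (316,250). Go down in two stages with a force check.

```bash
python3 -m inch '[{"xyz":[1,3,25],"rot":[0,0,0]},{"xyz":[1,3,55],"rot":[0,0,0]},{"xyz":[1,3,85],"rot":[0,0,0]},{"xyz":[1,3,105],"rot":[0,0,0]},{"xyz":[1,3,117],"rot":[0,0,0]},{"xyz":[1,3,124],"rot":[0,0,0]},{"xyz":[1,3,124],"rot":[0,0,0]},{"xyz":[1,3,124],"rot":[0,0,0]}]'
python3 -c "
from h import *
go(448.3,293.5,71,.227)
cw=ctrl.camera_model('wrist');im=ctrl.get_image('wrist')[:,:,::-1];x=cv2.resize(im[90:300,210:430],(660,630));cv2.imwrite('pics/w9.png',x[:600])"
```

```text
t: 24.97
ee_pos: [448.7, 293.7, 115.5]
orientation: [1.957, 2.457, 0.0]
ft_force: [-0.6, 0.2, 0.1]
width: 27.9
grasp_force: 30.0
xyz [-0.1, -0.5, 44.5] rot [0.0, -0.0, -0.001]
```

View pics/w9.png

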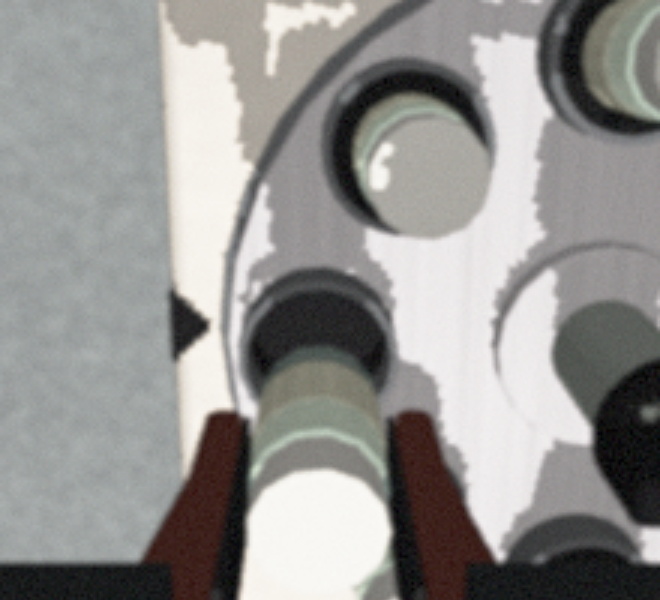

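The crop shows the vial centred over the pocket left to right, hanging just above the rim, with the arrow level with the pocket. Lower it in.

```bash
python3 -m inch '[{"xyz":[0,0,10],"rot":[0,0,0]},{"xyz":[0,0,18],"rot":[0,0,0]},{"xyz":[0,0,25],"rot":[0,0,0]},{"xyz":[0,0,31],"rot":[0,0,0]},{"xyz":[0,0,36],"rot":[0,0,0]},{"xyz":[0,0,40],"rot":[0,0,0]},{"xyz":[0,0,42],"rot":[0,0,0]},{"xyz":[0,0,43],"rot":[0,0,0]},{"xyz":[0,0,43],"rot":[0,0,0]},{"xyz":[0,0,43],"rot":[0,0,0]}]'
python3 -c "
from h import *
go(448.3,293.5,71,.227)
cw=ctrl.camera_model('wrist');im=ctrl.get_image('wrist')[:,:,::-1];x=cv2.resize(im[90:300,210:430],(660,630));cv2.imwrite('pics/w10.png',x[:600])"
```

```text
t: 25.85
ee_pos: [448.4, 294.1, 72.3]
orientation: [1.956, 2.458, 0.0]
ft_force: [0.9, 0.6, 0.5]
width: 27.0
grasp_force: 30.0
xyz [-0.6, -0.3, 1.3] rot [0.0, -0.0, -0.001]
```

View pics/w10.png

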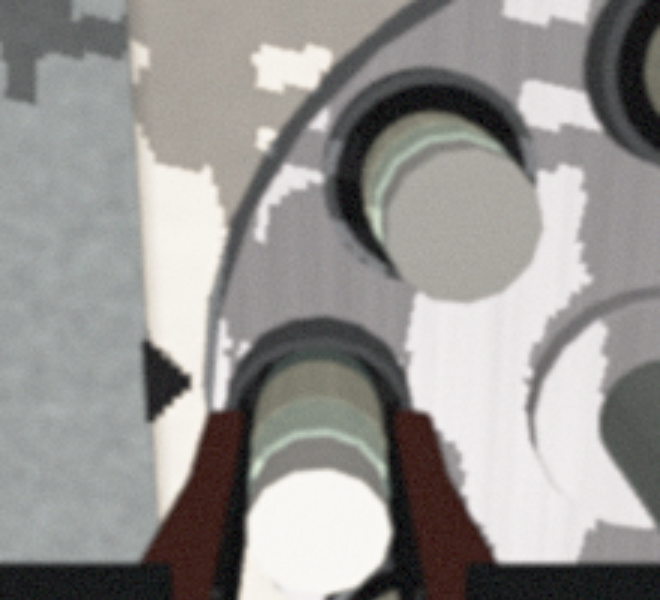

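The crop shows the vial inside the cup, not yet on the floor (no force). I'll lower a little further to contact, then release to a limited opening (~45 mm) and rise.

```bash
python3 -m inch '[{"xyz":[0,0,1],"rot":[0,0,0]},{"xyz":[0,0,1.5],"rot":[0,0,0]},{"xyz":[0,0,2],"rot":[0,0,0]},{"xyz":[0,0,2],"rot":[0,0,0]}]'
```

```text
t: 26.23
ee_pos: [448.4, 294.1, 70.4]
orientation: [1.956, 2.458, 0.0]
ft_force: [-1.5, -0.7, 4.2]
width: 26.9
grasp_force: 30.0
```

```bash
python3 -m inch '[{"xyz":[0,0,0],"rot":[0,0,0]},{"xyz":[0,0,0],"rot":[0,0,0]},{"xyz":[0,0,0],"rot":[0,0,0]},{"xyz":[0,0,0],"rot":[0,0,0]},{"xyz":[0,0,0],"rot":[0,0,0]},{"xyz":[0,0,-10],"rot":[0,0,0]},{"xyz":[0,0,-30],"rot":[0,0,0]},{"xyz":[0,0,-60],"rot":[0,0,0]},{"xyz":[0,0,-95],"rot":[0,0,0]},{"xyz":[0,0,-130],"rot":[0,0,0]},{"xyz":[0,0,-130],"rot":[0,0,0]},{"xyz":[0,0,-130],"rot":[0,0,0]}]' 130
python3 -c "
from h import *
go(508,-6,185,.217)
im=ctrl.get_image('wrist')[:,:,::-1];a=cv2.resize(im[90:300,210:430],(440,420))
cv2.imwrite('pics/w11.png',a)"
```

```text
t: 27.23
ee_pos: [449.5, 294.8, 202.9]
orientation: [1.955, 2.457, 0.008]
ft_force: [0.4, -0.1, 0.2]
width: 42.8
grasp_force: 0.0
xyz [-306.3, -10.7, 17.3] rot [0.005, -0.002, 0.01]
```

View pics/w11.png

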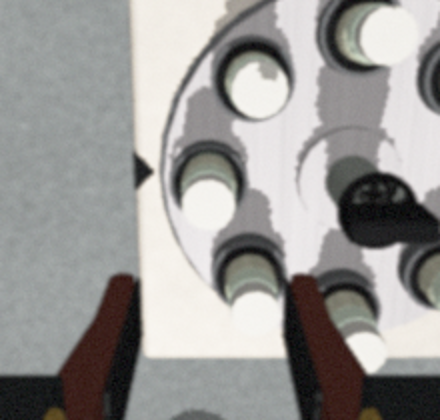

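The crop shows the vial standing upright in the pocket beside the arrow. Viewing budget is used up, so from here I check by numbers. Next is the square bottle.

```bash
python3 -m inch '[{"xyz":[-306,-9,17],"rot":[0,0,0.01]},{"xyz":[-306,-9,17],"rot":[0,0,0.01]},{"xyz":[-306,-9,17],"rot":[0,0,0.01]},{"xyz":[-306,-9,17],"rot":[0,0,0.01]},{"xyz":[-306,-9,17],"rot":[0,0,0.01]},{"xyz":[-306,-9,17],"rot":[0,0,0.01]},{"xyz":[-306,-9,17],"rot":[0,0,0.01]},{"xyz":[-306,-9,17],"rot":[0,0,0.01]},{"xyz":[-306,-9,17],"rot":[0,0,0.01]},{"xyz":[-306,-9,17],"rot":[0,0,0.01]},{"xyz":[-306,-9,17],"rot":[0,0,0.01]}]' 0
python3 - <<'E'
from h import *
cw=ctrl.camera_model('wrist');im=ctrl.get_image('wrist')[:,:,::-1];bl=cv2.inRange(cv2.cvtColor(im,40),(100,120,60),(125,255,255))
for c,s in blobs(bl,1500):print(c,s,plane(cw,*c,127))
go(507.5,-6.5,108,.217)
E
```

```text
t: 28.2
ee_pos: [507.3, -5.5, 182.2]
orientation: [-1.967, -2.447, 0.002]
ft_force: [0.2, -0.2, 0.3]
width: 87.8
grasp_force: 0.0
[317.3 211.8] [283, 174, 70, 75, 4109] [508.07758418  -4.69258428 127.        ]
[458.8 229.4] [419, 193, 81, 74, 4518] [622.54994016   5.12595996 127.        ]
xyz [-1.4, -0.2, 74.4] rot [-0.002, -0.001, 0.001]
```

```bash
python3 -m inch '[{"xyz":[-1,0,15],"rot":[0,0,0]},{"xyz":[-1,0,30],"rot":[0,0,0]},{"xyz":[-1,0,45],"rot":[0,0,0]},{"xyz":[-1,0,58],"rot":[0,0,0]},{"xyz":[-1,0,68],"rot":[0,0,0]},{"xyz":[-1,0,74],"rot":[0,0,0]},{"xyz":[-1,0,74],"rot":[0,0,0]},{"xyz":[-1,0,74],"rot":[0,0,0]}]'
python3 -m inch '[{"xyz":[0,0,0],"rot":[0,0,0]},{"xyz":[0,0,0],"rot":[0,0,0]},{"xyz":[0,0,0],"rot":[0,0,0]},{"xyz":[0,0,0],"rot":[0,0,0]},{"xyz":[0,0,0],"rot":[0,0,0]},{"xyz":[0,0,0],"rot":[0,0,0]},{"xyz":[0,0,0],"rot":[0,0,0]}]' 255
python3 -m inch '[{"xyz":[0,0,-10],"rot":[0,0,0]},{"xyz":[0,0,-25],"rot":[0,0,0]},{"xyz":[0,0,-45],"rot":[0,0,0]},{"xyz":[0,0,-65],"rot":[0,0,0]},{"xyz":[0,0,-80],"rot":[0,0,0]},{"xyz":[0,0,-80],"rot":[0,0,0]},{"xyz":[0,0,-80],"rot":[0,0,0]},{"xyz":[0,0,-80],"rot":[0,0,0]}]'
python3 -c "
from h import *
c=go(513,-319.5,188,0.217)"
```

```text
t: 28.92
ee_pos: [508.4, -6.6, 109.1]
orientation: [-1.967, -2.449, 0.0]
ft_force: [0.2, -0.2, 0.2]
width: 87.3
grasp_force: 0.0
t: 29.5
ee_pos: [508.7, -7.2, 109.4]
orientation: [1.968, 2.448, 0.0]
ft_force: [0.2, 0.4, 1.8]
width: 53.8
grasp_force: 30.0
t: 30.17
ee_pos: [507.6, -7.1, 188.3]
orientation: [-1.968, -2.447, 0.002]
ft_force: [-0.8, 0.2, -4.4]
width: 53.3
grasp_force: 30.0
xyz [-306.3, -61.8, 0.3] rot [-0.002, -0.0, -0.0]
```

```bash
python3 -m inch '[{"xyz":[-15,-3,0],"rot":[0,0,0]},{"xyz":[-45,-9,0],"rot":[0,0,0]},{"xyz":[-80,-16,0],"rot":[0,0,0]},{"xyz":[-115,-23,0],"rot":[0,0,0]},{"xyz":[-150,-30,0],"rot":[0,0,0]},{"xyz":[-185,-37,0],"rot":[0,0,0]},{"xyz":[-220,-44,0],"rot":[0,0,0]},{"xyz":[-250,-50,0],"rot":[0,0,0]},{"xyz":[-275,-55,0],"rot":[0,0,0]},{"xyz":[-295,-59,0],"rot":[0,0,0]},{"xyz":[-305,-62,0],"rot":[0,0,0]},{"xyz":[-306,-62,0],"rot":[0,0,0]}]'
python3 -m inch '[{"xyz":[0,0,15],"rot":[0,0,0]},{"xyz":[0,0,35],"rot":[0,0,0]},{"xyz":[0,0,50],"rot":[0,0,0]},{"xyz":[0,0,60],"rot":[0,0,0]},{"xyz":[0,0,66],"rot":[0,0,0]},{"xyz":[0,0,68],"rot":[0,0,0]},{"xyz":[0,0,68],"rot":[0,0,0]},{"xyz":[0,0,68],"rot":[0,0,0]},{"xyz":[0,0,68],"rot":[0,0,0]}]'
python3 -c "
from h import *
c=go(513,-320,115,0.217)"
```

```text
t: 31.17
ee_pos: [512.7, -320.6, 187.6]
orientation: [-1.97, -2.445, 0.001]
ft_force: [0.7, -1.1, -3.6]
width: 53.7
grasp_force: 30.0
t: 31.92
ee_pos: [514.3, -319.5, 122.1]
orientation: [1.967, 2.447, 0.0]
ft_force: [0.6, 0.1, -4.1]
width: 53.6
grasp_force: 30.0
xyz [-0.2, -1.3, 7.1] rot [0.001, 0.001, -0.0]
```

```bash
python3 -m inch '[{"xyz":[0,-1,2],"rot":[0,0,0]},{"xyz":[0,-1,4],"rot":[0,0,0]},{"xyz":[0,-1,5],"rot":[0,0,0]},{"xyz":[0,-1,6],"rot":[0,0,0]},{"xyz":[0,-1,7],"rot":[0,0,0]},{"xyz":[0,-1,7],"rot":[0,0,0]},{"xyz":[0,-1,7],"rot":[0,0,0]}]'
```

```text
t: 32.5
ee_pos: [512.8, -319.6, 115.4]
orientation: [1.968, 2.448, -0.0]
ft_force: [-2.4, 2.1, 7.3]
width: 53.7
grasp_force: 30.0
```

Contact made, about 11 N of change. Release, rise, and return for the round bottle.

```bash
python3 -m inch '[{"xyz":[0,0,0],"rot":[0,0,0]},{"xyz":[0,0,0],"rot":[0,0,0]},{"xyz":[0,0,0],"rot":[0,0,0]},{"xyz":[0,0,0],"rot":[0,0,0]},{"xyz":[0,0,0],"rot":[0,0,0]},{"xyz":[0,0,0],"rot":[0,0,0]},{"xyz":[0,0,-10],"rot":[0,0,0]},{"xyz":[0,0,-40],"rot":[0,0,0]},{"xyz":[0,0,-75],"rot":[0,0,0]},{"xyz":[0,0,-75],"rot":[0,0,0]},{"xyz":[0,0,-75],"rot":[0,0,0]},{"xyz":[0,0,-75],"rot":[0,0,0]}]' 0
python3 - <<'E'
from h import *
cw=ctrl.camera_model('wrist');im=ctrl.get_image('wrist')[:,:,::-1];bl=cv2.inRange(cv2.cvtColor(im,40),(100,120,60),(125,255,255))
for c,s in blobs(bl,1500):print(c,s,plane(cw,*c,133))
go(622,3,188,.217)
E
```

```text
t: 33.5
ee_pos: [512.5, -319.4, 189.4]
orientation: [1.968, 2.448, 0.0]
ft_force: [0.1, -0.1, 0.1]
width: 87.9
grasp_force: 0.0
[536.9 192.2] [437, 95, 203, 183, 15970] [ 676.64651032 -266.3762215   133.        ]
[315.9 209. ] [281, 172, 71, 74, 4119] [ 511.92283208 -317.03174072  133.        ]
xyz [291.0, 176.5, 0.7] rot [-0.001, -0.001, -0.0]
```

```bash
python3 -m inch '[{"xyz":[291,176,0],"rot":[0,0,0]},{"xyz":[291,176,0],"rot":[0,0,0]},{"xyz":[291,176,0],"rot":[0,0,0]},{"xyz":[291,176,0],"rot":[0,0,0]},{"xyz":[291,176,0],"rot":[0,0,0]},{"xyz":[291,176,0],"rot":[0,0,0]},{"xyz":[291,176,0],"rot":[0,0,0]},{"xyz":[291,176,0],"rot":[0,0,0]},{"xyz":[291,176,0],"rot":[0,0,0]},{"xyz":[291,176,0],"rot":[0,0,0]},{"xyz":[291,176,0],"rot":[0,0,0]},{"xyz":[291,176,0],"rot":[0,0,0]}]'
python3 - <<'E'
from h import *
cw=ctrl.camera_model('wrist');im=ctrl.get_image('wrist')[:,:,::-1];bl=cv2.inRange(cv2.cvtColor(im,40),(100,120,60),(125,255,255))
for c,s in blobs(bl,1500):print(c,s,plane(cw,*c,127))
go(622,3,108.5,.217)
E
```

```text
t: 34.55
ee_pos: [621.1, 1.2, 188.3]
orientation: [-1.969, -2.447, 0.002]
ft_force: [0.5, -0.1, -0.2]
width: 87.1
grasp_force: 0.0
[316.7 206.2] [283, 170, 68, 73, 3913] [620.88133387   4.24176471 127.        ]
[383.7 356.1] [330, 338, 107, 36, 2792] [ 717.39636827 -132.76843582  127.        ]
xyz [1.9, 1.3, 80.0] rot [-0.001, -0.0, -0.002]
```

```bash
python3 -m inch '[{"xyz":[2,1,15],"rot":[0,0,0]},{"xyz":[2,1,30],"rot":[0,0,0]},{"xyz":[2,1,45],"rot":[0,0,0]},{"xyz":[2,1,60],"rot":[0,0,0]},{"xyz":[2,1,72],"rot":[0,0,0]},{"xyz":[2,1,80],"rot":[0,0,0]},{"xyz":[2,1,80],"rot":[0,0,0]},{"xyz":[2,1,80],"rot":[0,0,0]}]'
python3 -m inch '[{"xyz":[0,0,0],"rot":[0,0,0]},{"xyz":[0,0,0],"rot":[0,0,0]},{"xyz":[0,0,0],"rot":[0,0,0]},{"xyz":[0,0,0],"rot":[0,0,0]},{"xyz":[0,0,0],"rot":[0,0,0]},{"xyz":[0,0,0],"rot":[0,0,0]},{"xyz":[0,0,0],"rot":[0,0,0]}]' 255
python3 -m inch '[{"xyz":[0,0,-10],"rot":[0,0,0]},{"xyz":[0,0,-25],"rot":[0,0,0]},{"xyz":[0,0,-45],"rot":[0,0,0]},{"xyz":[0,0,-65],"rot":[0,0,0]},{"xyz":[0,0,-80],"rot":[0,0,0]},{"xyz":[0,0,-80],"rot":[0,0,0]},{"xyz":[0,0,-80],"rot":[0,0,0]},{"xyz":[0,0,-80],"rot":[0,0,0]}]'
python3 -c "
from h import *
c=go(494.5,-231.5,188,0.217)"
```

```text
t: 35.27
ee_pos: [622.5, 4.1, 109.0]
orientation: [-1.969, -2.447, 0.001]
ft_force: [-0.2, -0.2, 0.5]
width: 87.9
grasp_force: 0.0
t: 35.85
ee_pos: [622.5, 4.7, 109.4]
orientation: [-1.968, -2.448, 0.0]
ft_force: [-1.8, -1.1, 2.2]
width: 53.7
grasp_force: 30.0
t: 36.52
ee_pos: [621.7, 4.7, 188.0]
orientation: [-1.967, -2.447, 0.002]
ft_force: [-1.0, 0.1, -5.4]
width: 53.5
grasp_force: 30.0
xyz [-203.4, -175.0, 0.3] rot [-0.002, -0.0, -0.0]
```

```bash
python3 -m inch '[{"xyz":[-15,-13,0],"rot":[0,0,0]},{"xyz":[-40,-35,0],"rot":[0,0,0]},{"xyz":[-65,-56,0],"rot":[0,0,0]},{"xyz":[-91,-78,0],"rot":[0,0,0]},{"xyz":[-116,-100,0],"rot":[0,0,0]},{"xyz":[-141,-121,0],"rot":[0,0,0]},{"xyz":[-165,-142,0],"rot":[0,0,0]},{"xyz":[-185,-160,0],"rot":[0,0,0]},{"xyz":[-198,-171,0],"rot":[0,0,0]},{"xyz":[-203,-175,0],"rot":[0,0,0]},{"xyz":[-203,-175,0],"rot":[0,0,0]},{"xyz":[-203,-175,0],"rot":[0,0,0]}]'
python3 -m inch '[{"xyz":[0,0,15],"rot":[0,0,0]},{"xyz":[0,0,35],"rot":[0,0,0]},{"xyz":[0,0,50],"rot":[0,0,0]},{"xyz":[0,0,60],"rot":[0,0,0]},{"xyz":[0,0,66],"rot":[0,0,0]},{"xyz":[0,0,68],"rot":[0,0,0]},{"xyz":[0,0,68],"rot":[0,0,0]},{"xyz":[0,0,68],"rot":[0,0,0]},{"xyz":[0,0,68],"rot":[0,0,0]}]'
python3 -c "
from h import *
c=go(494.5,-231.5,115,0.217)"
```

```text
t: 37.52
ee_pos: [495.0, -230.8, 188.3]
orientation: [-1.968, -2.447, -0.0]
ft_force: [0.1, -0.5, -4.5]
width: 53.9
grasp_force: 30.0
t: 38.27
ee_pos: [496.0, -231.4, 122.0]
orientation: [1.967, 2.447, 0.001]
ft_force: [-0.4, 0.2, -4.6]
width: 53.5
grasp_force: 30.0
xyz [0.2, -1.5, 7.0] rot [0.001, 0.001, -0.0]
```

```bash
python3 -m inch '[{"xyz":[0,-1,2],"rot":[0,0,0]},{"xyz":[0,-1,4],"rot":[0,0,0]},{"xyz":[0,-1,5],"rot":[0,0,0]},{"xyz":[0,-1,6],"rot":[0,0,0]},{"xyz":[0,-1,6.5],"rot":[0,0,0]},{"xyz":[0,-1,6.5],"rot":[0,0,0]},{"xyz":[0,-1,6.5],"rot":[0,0,0]}]'
```

```text
t: 38.85
ee_pos: [494.3, -231.6, 115.4]
orientation: [1.968, 2.448, -0.0]
ft_force: [-3.4, -0.0, 6.0]
width: 53.8
grasp_force: 30.0
```

Contact. Release, rise, back away, and compare the top and scene views with the start.

```bash
python3 -m inch '[{"xyz":[0,0,0],"rot":[0,0,0]},{"xyz":[0,0,0],"rot":[0,0,0]},{"xyz":[0,0,0],"rot":[0,0,0]},{"xyz":[0,0,0],"rot":[0,0,0]},{"xyz":[0,0,0],"rot":[0,0,0]},{"xyz":[0,0,0],"rot":[0,0,0]},{"xyz":[0,0,-10],"rot":[0,0,0]},{"xyz":[0,0,-40],"rot":[0,0,0]},{"xyz":[0,0,-80],"rot":[0,0,0]},{"xyz":[0,0,-120],"rot":[0,0,0]},{"xyz":[0,0,-140],"rot":[0,0,0]},{"xyz":[0,0,-140],"rot":[0,0,0]}]' 0
python3 -m inch '[{"xyz":[400,0,0],"rot":[0,0,0]},{"xyz":[400,0,0],"rot":[0,0,0]},{"xyz":[400,0,0],"rot":[0,0,0]},{"xyz":[400,0,0],"rot":[0,0,0]},{"xyz":[400,0,0],"rot":[0,0,0]},{"xyz":[400,0,0],"rot":[0,0,0]},{"xyz":[400,0,0],"rot":[0,0,0]},{"xyz":[400,0,0],"rot":[0,0,0]},{"xyz":[400,0,0],"rot":[0,0,0]},{"xyz":[400,0,0],"rot":[0,0,0]},{"xyz":[400,0,0],"rot":[0,0,0]},{"xyz":[400,0,0],"rot":[0,0,0]}]'
python3 - <<'E'
from h import *
for n in("top","scene"):
    new=ctrl.get_image(n)[:,:,::-1].copy();cv2.imwrite(f"pics/{n}9.png",new);cm=ctrl.camera_model(n)
    for im in(cv2.imread(f"pics/{n}0.png"),new):
        h=cv2.cvtColor(im,40);bl=cv2.inRange(h,(100,120,60),(125,255,255))
        print(n,[(c.tolist(),s[4],plane(cm,*c,133)[:2].round(1).tolist()) for c,s in blobs(bl,50) if 300<s[4]<800 and c[1]>150 and c[1]<300])
t=cv2.imread("pics/top9.png");t0=cv2.imread("pics/top0.png")
for i in(t0,t):
    d=cv2.inRange(cv2.cvtColor(i,6),0,40);print("jar",[(c.tolist(),s[4]) for c,s in blobs(d[155:185,365:390],20)])
    w=cv2.inRange(i,(150,150,150),(255,255,255))[165:190,398:418];print("stand vial white px",cv2.countNonZero(w))
cw=ctrl.camera_model("top");print("load cap px",proj(cw,[448.3,293.5,94]))
u,v=map(int,np.round(proj(cw,[448.3,293.5,96])));print(t0[v-2:v+3,u-2:u+3].mean(),t[v-2:v+3,u-2:u+3].mean())
E
```

```text
t: 39.85
ee_pos: [497.0, -232.7, 260.8]
orientation: [1.962, 2.441, 0.003]
ft_force: [0.4, 0.5, 0.4]
width: 87.8
grasp_force: 0.0
t: 40.85
ee_pos: [407.6, 160.1, 254.3]
orientation: [-1.964, -2.452, 0.001]
ft_force: [0.1, -0.3, -0.8]
width: 87.6
grasp_force: 0.0
top [([436.5, 185.7], 422, [514.7, -322.2]), ([400.6, 194.5], 416, [495.6, -234.7])]
top [([435.8, 186.2], 419, [513.5, -320.4]), ([400.7, 194.8], 415, [494.8, -234.9])]
scene [([244.3, 213.8], 584, [493.7, -231.0]), ([211.7, 239.2], 681, [513.3, -318.9])]
scene [([244.1, 213.7], 585, [493.2, -231.2]), ([212.2, 238.5], 676, [512.3, -317.2])]
jar [([12.4, 12.6], 53)]
stand vial white px 65
jar [([11.9, 13.4], 63)]
stand vial white px 0
load cap px (np.float64(184.22671386750972), np.float64(221.9387696833473))
102.70666666666666 140.68
```

Both bottles are back within 1 to 2 mm of their starting places, the jar has not moved, and the vial is in the pocket at the arrow. Handing in.

```bash
python3 -c "
from workcell import ctrl
print(ctrl.close_job())"
```

```text
the job is handed in; nothing more can be done
None
```

The job is handed in at about 41 s: the vial stands in the empty pocket, turned to the load arrow beforehand; by the cameras, both bottles are back within about 2 mm of where they started and the jar has not moved.

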